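# Touch off a locating plug and hold it hovering over the die

### The arm

A 6-joint arm with a two-finger parallel gripper is mounted at the origin on a cart in front of the work surface, level with it; the furniture and walls round the work are solid. World frame = base frame: x ahead of the robot, y to its left, z up, the work surface at z = 0. Lengths are in m, angles in rad, forces in N, time in s.
With the tool pointing down it reaches from about 0.375 to 0.9 m from the base axis. Payload 3.1 kg.
Tool frame: the origin (TCP) lies midway between the tips of the shut fingers; the grasp point (between the pads) lies robot.grip_point_offset behind it (robot.grip_point_offset is the distance from the TCP to the grasp point, in m); z points along the fingers, y is the direction in which the jaws open and shut (so a half turn about z gives the same grasp; the last joint's range is limited). The gripper opens to 87 mm and grips with 3 to 60 N. Pads are 19 mm wide; open, the fingers measure 117 mm over their backs; the gripper's body (75 mm by 190 mm) begins 51 mm behind the grasp point.
Start: joints at [0.924, 0.527, 1.433, -0, 1.181, -0.178], TCP at [0.282, 0.558, 0.223] pointing down, gripper open.
Joint ranges: [-3.08, 3.08], [-0.75, 2.2], [0.22, 2.44], [-1.43, 4.57], [0, 2.65], [-2.85, 2.85]. Speed limits (rad/s): [2.79, 2.79, 3.14, 3.14, 3.14, 3.14].

### API

Orientations are given as a unit quaternion [x, y, z, w].
In Python, from rig import robot, cams, hand_in gives the robot as it stands. The module is installed in compiled form; this text tells all that it offers.
- The arm moves only by the tool send_rows, never from a script. Its argument "steps" is one flat list of numbers, 5 for each row, row after row: the finger opening in m, from 0 to 0.087, then the shift along the tool's x, y, z in m, then the turn about the tool's z in rad. A call has 1 to 8 rows; each row is the pose to reach, as a shift and turn from the pose measured when the call began, along the tool's axes at that moment; what a row does not reach only later rows make up. A row lasts 1/8 s, in which the tool goes at most 62.5 mm and 10.7 degrees, less where a joint would pass 70% of its speed; a pose out of reach is approached as far as the arm can. A call with a gripper value outside its range is refused whole. The fingers move at their own pace and stop on an object; "force" is the grip in N (left out, the last holds). Time passes only in rows, so rows that repeat a pose let the fingers close. It gives the time, the measured TCP pose, the force and the opening at its end, in the units of the state.
- robot.get_obs(): the state, without advancing time (a new reading comes with each control period).
- cams.camera(name): name is "side" or "top" or "wrist"; returns a dict with "color" (420x560x3 uint8, red, green, blue), "range_z" (420x560 float32, m along the optical axis (not along the pixel's ray), 0 where there is no reading), "intrinsics" (3x3 intrinsics, pixels), "extrinsics" (4x4, takes a point from camera to world coordinates). Camera axes: x right, y down, z forward; pixel columns grow to the right and rows downward; lengths in m; the calibration is good to about 2 mm. The wrist camera is an equidistant fisheye: a pixel r from the principal point sees the ray r / f radians off the axis. A picture is of the moment at which its call begins.
- hand_in(): hands the job in, once; it reports no verdict.
The state is a dict: "time": time; "q": joint angles; "joint_velocities": joint speeds; "joint_torque": joint torques, N m; "position": TCP position; "tool_rot": TCP orientation; "ft_force": force on the tool from outside, world axes, zero at the start; "moment": the same for the moment, N m; "grip_width": finger opening in m.
Only numpy, scipy, OpenCV 4.12 (cv2) and the standard library are available. Lean on these libraries where they do the work, as an engineer would, in place of code of your own. Each camera call takes 0.05 s, during which the arm holds its last target.

### The job

Take the steel locating plug by its upper spigot, lift it over the row of pressed shells standing in the tray without disturbing them, and touch its foot lightly, upright and centred, on the brass spring pad of the lower die to feel where it seats. Then back it off straight up and finish while still holding it in the gripper: hovering still and upright, centred over the pad, 10 mm above it and touching nothing but the gripper.

Things in the scene. Friction and masses are not known exactly. Their poses are not given: they have to be found in the camera images.
- plug: Stepped steel locating plug, the only loose one, standing upright on the bench on the right side of the tray. Foot: disc 55 mm diameter, 21 mm high; above it the spigot to grasp, 36 mm diameter, from 21 to 48 mm height. About 0.3 to 0.55 kg. Origin: centre of the underside of the foot; z up along its axis.
- die: Lower die, fixed on the bench on the left side of the tray: grey block 104 x 96 mm, 36 mm high (sunk by up to 15 mm, so its height above the bench varies), with a dark ring 88 mm across on it whose top is 47 mm above the origin. Origin: centre of the block's base plane, on the axis of the pad; z up.
- pad_face (a point): Centre of the top face of the brass pad, 57 mm diameter, in the middle of the die. At rest it stands about 6 mm above the dark ring. It is carried by a spring: it gives way at about 1.3 N and then by 1 mm for every further 2.5 N, down to a solid stop at 5 mm (14 N), and comes back up when released.
- shell_tray: Low pale wooden tray fixed on the bench between plug and die, 290 mm long (its x axis) by 85 mm wide (its y axis), rim 16 mm high. Origin: centre of its underside. The shells stand in it in a row along x; their tops are 115 mm above the bench.
- shell_1: Raw stainless flask shell, loose and light (0.16 kg), standing upright in the tray: 71 mm diameter at the base, narrower toward the mouth, 111 mm high. Origin: centre of its underside; z up.
- shell_2: Raw stainless flask shell, loose and light (0.16 kg), standing upright in the tray: 71 mm diameter at the base, narrower toward the mouth, 111 mm high. Origin: centre of its underside; z up.
- shell_3: Raw stainless flask shell, loose and light (0.16 kg), standing upright in the tray: 71 mm diameter at the base, narrower toward the mouth, 111 mm high. Origin: centre of its underside; z up.
Not all that is in view belongs to the job. What is shaped like the plug but green or red is not meant.

How it is judged:
By the outcome, as a careful person would: the job done as asked, in the order asked, and still so for the second after the job is handed in, while the arm keeps its last pose, push and grip.
It also fails if it takes over 45 s, if anything falls off the work surface, if the arm or the gripper's body presses on something with over 40 N, if the wrist force passes 120 N, or if a joint passes its speed limit or range.

## Working session

There is one attempt and no reset: what is moved stays moved. The work goes in short steps, Python scripts to look and compute and a tool call to move; the robot and the scene stay as the last step left them, time stands still between calls to the robot, and variables do not carry over. Pictures are saved under pics/ and viewed, and the job is handed in when it is done.

Besides the shell and the picture viewer there is one more tool, called by a JSON object that holds its "api" and its "payload". send_rows: Moves the arm, as the interface text tells. Its arguments: {"type":"object","properties":{"steps":{"type":"array","items":{"type":"number"}},"force":{"type":"number"}},"required":["steps"]}

```bash
mkdir -p pics; cat > h.py <<'E'
import numpy as np, cv2
from rig import robot, cams, hand_in
def grab(n):
    c=cams.camera(n); np.savez(f'{n}.npz',**{k:np.asarray(v) for k,v in c.items()}); return c
def cloud(c):
    d=c['range_z'];K=c['intrinsics'];T=c['extrinsics']
    v,u=np.indices(d.shape)
    p=np.stack([(u-K[0,2])/K[0,0]*d,(v-K[1,2])/K[1,1]*d,d],-1)
    return p@T[:3,:3].T+T[:3,3]
E
python3 - <<'E'
from h import *
for n in ['side','top']:
    c=grab(n); cv2.imwrite(f'pics/{n}0.png',c['color'][:,:,::-1]); print(n,c['extrinsics'].round(3).tolist(),c['intrinsics'].tolist())
print(robot.get_obs(), robot.grip_point_offset)
E
```

```text
side [[0.998, 0.043, -0.037, 0.537], [0.052, -0.432, 0.9, -1.028], [0.023, -0.901, -0.434, 0.415], [0.0, 0.0, 0.0, 1.0]] [[470.7761012136253, 0.0, 278.12800085440364], [0.0, 470.7761012136253, 217.10539261640494], [0.0, 0.0, 1.0]]
top [[0.007, -0.989, 0.146, 0.383], [-1.0, -0.006, 0.005, -0.279], [-0.004, -0.146, -0.989, 0.903], [0.0, 0.0, 0.0, 1.0]] [[468.40239168486033, 0.0, 275.1141589495924], [0.0, 468.40239168486033, 213.29557105172125], [0.0, 0.0, 1.0]]
{'time': 0.1, 'q': array([ 9.24514812e-01,  5.28349794e-01,  1.43374224e+00,  6.37959587e-06,
        1.18141799e+00, -1.78481556e-01]), 'joint_velocities': array([ 0.00019713, -0.00289472, -0.00252073,  0.00125311, -0.00089096,
       -0.00081258]), 'joint_torque': array([-4.37878077e-05, -4.40984488e+01, -1.77152574e+01,  6.34470955e-02,
        5.34043845e-02, -4.32275988e-05]), 'position': array([0.28139394, 0.55734704, 0.22169404]), 'tool_rot': array([ 2.31774133e-01,  9.72769157e-01, -8.77134868e-04, -3.86936079e-04]), 'ft_force': array([-0.0857454 , -0.06721212, -0.50202219]), 'moment': array([0.01125568, 0.02428336, 0.01582004]), 'grip_width': 0.08676881195676847} 0.0187
```

View pics/top0.png

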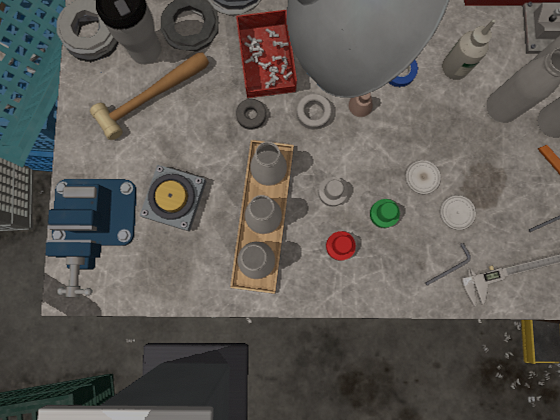

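View pics/side0.png

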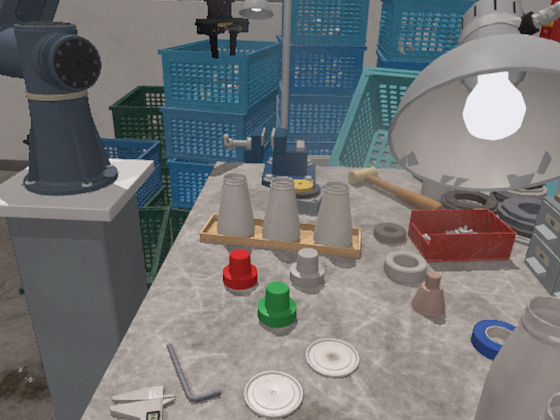

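Plug candidates are grey at top (334,190) / side (307,268), red at top (341,245), green at top (386,213). The grey steel one fits; red and green are excluded by the task. I'll confirm it in a crop and measure.

```bash
python3 - <<'E'
from h import *
t=dict(np.load('top.npz'));s=dict(np.load('side.npz'))
P=cloud(t);S=cloud(s)
def show(n,Q,m):
    q=Q[m]; print(n,m.sum(),'med',np.median(q,0).round(4),'min',q.min(0).round(4),'max',q.max(0).round(4))
def box(u0,u1,v0,v1):
    m=np.zeros(P.shape[:2],bool);m[v0:v1,u0:u1]=1;return m
def circ(n,Q,m):
    pts=Q[m][:,:2].astype(np.float32)
    q=cv2.minEnclosingCircle(pts); print(n,m.sum(),'circ',np.round(q[0],4),round(q[1],4),'mean',pts.mean(0).round(4),'z',np.median(Q[m][:,2]).round(4))
for nm,Q,b in [('top',P,box(312,356,170,212)),('side',S,box(285,330,240,295))]:
    circ(nm+' plug top',Q,b&(Q[...,2]>.042)&(Q[...,2]<.06))
    circ(nm+' foot',Q,b&(Q[...,2]>.014)&(Q[...,2]<.028))
b=box(135,212,155,235)
z=P[...,2][b]; print(np.histogram(z,bins=np.arange(-.005,.07,.003)))
hsv=cv2.cvtColor(t['color'],cv2.COLOR_RGB2HSV)
br=b&(hsv[...,0]>15)&(hsv[...,0]<32)&(hsv[...,1]>110)
circ('pad',P,br)
print(np.percentile(P[br][:,2],[5,25,50,75,95]))
b2=box(225,305,130,300)
for i,(v0,v1) in enumerate([(135,190),(190,235),(235,285)]):
    circ('shell',P,box(235,300,v0,v1)&(P[...,2]>.105)&(P[...,2]<.13))
circ('tray',P,b2&(P[...,2]>.010)&(P[...,2]<.02)); r=cv2.minAreaRect(P[b2&(P[...,2]>.010)&(P[...,2]<.02)][:,:2].astype(np.float32)*1000);print(r)
show('lamp',P,box(290,440,5,80)&(P[...,2]>.1))
m=(P[...,2]>.13); 
for n,Q in(('t',P),('s',S)):
    m=(Q[...,2]>.13)&(Q[...,0]>.2)&(Q[...,0]<.75)&(abs(Q[...,1])<.9)&(t['range_z']>0 if n=='t' else s['range_z']>0)
    if m.sum(): show('tall'+n,Q,m)
a=cv2.resize(t['color'][160:260,300:410],None,fx=4,fy=4)[:,:,::-1]
d=cv2.resize(t['color'][145:245,125:225],None,fx=3.6,fy=4)[:,:,::-1]
cv2.imwrite('pics/crop.png',np.hstack([a,d]))
E
```

```text
top plug top 248 circ [ 0.5574 -0.3854] 0.017 mean [ 0.5572 -0.385 ] z 0.047
top foot 342 circ [ 0.5578 -0.3857] 0.028 mean [ 0.5545 -0.3831] z 0.0176
side plug top 274 circ [ 0.5436 -0.4357] 0.0661 mean [ 0.5541 -0.4091] z 0.0474
side foot 511 circ [ 0.5566 -0.3484] 0.0697 mean [ 0.5613 -0.3797] z 0.018
(array([ 798, 2080,  388,   45,   37,   29,   18,   37,   77,  564,  380,
        129,  296,  460,  199,  486,  103,    0,    0,    0,    0,    0,
          0,    0,    0]), array([-0.005, -0.002,  0.001,  0.004,  0.007,  0.01 ,  0.013,  0.016,
        0.019,  0.022,  0.025,  0.028,  0.031,  0.034,  0.037,  0.04 ,
        0.043,  0.046,  0.049,  0.052,  0.055,  0.058,  0.061,  0.064,
        0.067,  0.07 ]))
pad 796 circ [ 0.4717 -0.1641] 0.1451 mean [ 0.5409 -0.0797] z 0.0411
[0.02974765 0.03990386 0.04109866 0.04223482 0.04399947]
shell 139 circ [ 0.605  -0.2606] 0.0221 mean [ 0.6018 -0.2611] z 0.1115
shell 131 circ [ 0.5104 -0.2517] 0.0221 mean [ 0.5083 -0.2521] z 0.1119
shell 120 circ [ 0.4245 -0.2392] 0.0221 mean [ 0.4239 -0.2401] z 0.1122
tray 1187 circ [ 0.5108 -0.2498] 0.1497 mean [ 0.5094 -0.249 ] z 0.0141
((511.5618896484375, -250.01519775390625), (85.00814056396484, 290.5963134765625), 83.15933990478516)
lamp 9785 med [ 0.7048 -0.3852  0.3212] min [ 0.3829 -0.4866  0.1992] max [ 0.7849 -0.2787  0.9025]
tallt 12310 med [ 0.7062 -0.3974  0.3158] min [ 0.6545 -0.7577  0.1301] max [ 0.75   -0.2958  0.3643]
talls 14719 med [ 0.7145 -0.4691  0.2034] min [ 0.2093 -0.8335  0.13  ] max [0.75   0.6367 0.3861]
```

View pics/crop.png

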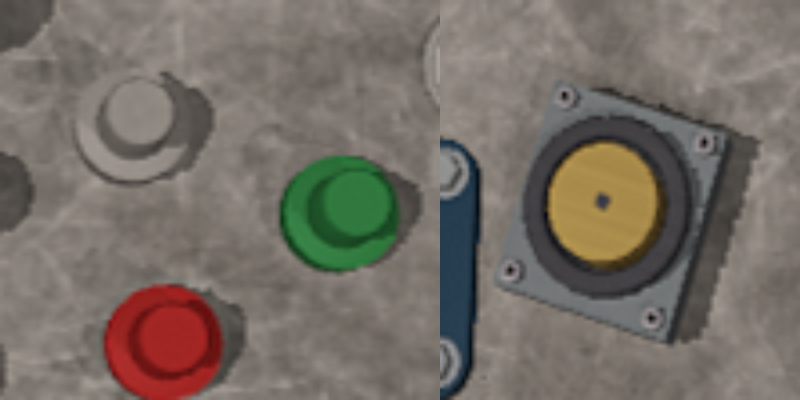

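The crop confirms the grey plug as the target. The lamp shade and shell 1 are close to where the gripper body will be, so I'll check both, plus the pad.

```bash
python3 - <<'E'
from h import *
t=dict(np.load('top.npz'));s=dict(np.load('side.npz'))
P=cloud(t);S=cloud(s)
L=[]
for Q,r in((P,t['range_z']),(S,s['range_z'])):
    m=(r>0)&(Q[...,2]>.13)&(Q[...,0]>.6)&(Q[...,0]<.95)&(Q[...,1]<-.2)&(Q[...,1]>-.7)
    L.append(Q[m])
L=np.vstack(L)
for z in np.arange(.13,.5,.03):
    q=L[(L[:,2]>z)&(L[:,2]<z+.03)]
    if len(q): 
        i=q[:,0].argmin(); print(z.round(2),len(q),'x',q[:,0].min().round(3),q[i].round(3),'y',q[:,1].min().round(3),q[:,1].max().round(3), 'mindist axis plug',np.hypot(q[:,0]-.557,q[:,1]+.385).min().round(3))
hsv=cv2.cvtColor(t['color'],cv2.COLOR_RGB2HSV)
br=np.zeros(hsv.shape[:2],np.uint8); br[175:220,150:192]=1
br&=((hsv[...,0]>15)&(hsv[...,0]<32)&(hsv[...,1]>110)).astype(np.uint8)
cs,_=cv2.findContours(br,cv2.RETR_EXTERNAL,cv2.CHAIN_APPROX_NONE); c=max(cs,key=cv2.contourArea)
m=np.zeros_like(br);cv2.drawContours(m,[c],-1,1,-1)
q=P[m>0]; print('pad el',cv2.fitEllipse(c),'mean',q.mean(0),'med z',np.median(q[:,2]))
top=(P[...,2]>.0455)
print('ptz hi',np.percentile(q[:,2],[2,10,50,90,98]))
# ring & block
b=np.zeros_like(br);b[155:235,135:215]=1
g=(b>0)&(P[...,2]>.03)&(P[...,2]<.0385); print('ring',cv2.minEnclosingCircle(P[g][:,:2].astype(np.float32)))
g=(b>0)&(P[...,2]>.018)&(P[...,2]<.05)
r=cv2.minAreaRect(P[g][:,:2].astype(np.float32)*1000); print('block',r, np.median(P[(b>0)&(P[...,2]>.018)&(P[...,2]<.028)][:,2]))
# bench bias near plug and die
for uv in [(310,215),(360,215),(225,190),(225,215),(300,180)]:
    print('bench',uv,P[uv[1]-3:uv[1]+4,uv[0]-3:uv[0]+4,2].mean().round(4))
cv2.imwrite('pics/grip.png',cv2.resize(s['color'][0:80,150:300],None,fx=5,fy=5)[:,:,::-1])
c=grab('wrist');cv2.imwrite('pics/w0.png',c['color'][:,:,::-1]);print(c['extrinsics'].round(3).tolist(),c['intrinsics'])
E
```

```text
0.13 1135 x 0.716 [ 0.716 -0.699  0.132] y -0.7 -0.316 mindist axis plug 0.176
0.16 3121 x 0.686 [ 0.686 -0.354  0.19 ] y -0.642 -0.307 mindist axis plug 0.133
0.19 3609 x 0.664 [ 0.664 -0.375  0.219] y -0.39 -0.298 mindist axis plug 0.108
0.22 3223 x 0.655 [ 0.655 -0.397  0.249] y -0.412 -0.291 mindist axis plug 0.098
0.25 4645 x 0.654 [ 0.654 -0.402  0.254] y -0.435 -0.293 mindist axis plug 0.099
0.28 5852 x 0.658 [ 0.658 -0.422  0.28 ] y -0.464 -0.291 mindist axis plug 0.106
0.31 5841 x 0.673 [ 0.673 -0.431  0.311] y -0.497 -0.303 mindist axis plug 0.119
0.34 6746 x 0.695 [ 0.695 -0.412  0.34 ] y -0.512 -0.267 mindist axis plug 0.141
0.37 2456 x 0.749 [ 0.749 -0.434  0.37 ] y -0.46 -0.254 mindist axis plug 0.198
0.4 467 x 0.777 [ 0.777 -0.277  0.4  ] y -0.356 -0.27 mindist axis plug 0.243
pad el ((170.59115600585938, 195.7404022216797), (30.25674819946289, 32.353797912597656), 119.93272399902344) mean [ 0.54091699 -0.07962284  0.045315  ] med z 0.04112879532891145
ptz hi [0.02556013 0.033212   0.0411288  0.04329268 0.04449508]
ring ((0.5414533615112305, -0.07813483476638794), 0.06307663023471832)
block ((542.8151245117188, -77.64048767089844), (97.25588989257812, 104.09423065185547), 73.40275573730469) 0.024520046952465235
bench (310, 215) -0.0016
bench (360, 215) -0.0015
bench (225, 190) -0.0013
bench (225, 215) 0.0176
bench (300, 180) -0.0012
[[0.451, 0.867, 0.215, 0.224], [0.893, -0.437, -0.111, 0.586], [-0.002, 0.241, -0.97, 0.383], [0.0, 0.0, 0.0, 1.0]] [[325.1922621    0.         285.2509992 ]
 [  0.         325.1922621  217.06789803]
 [  0.           0.           1.        ]]
```

View pics/grip.png

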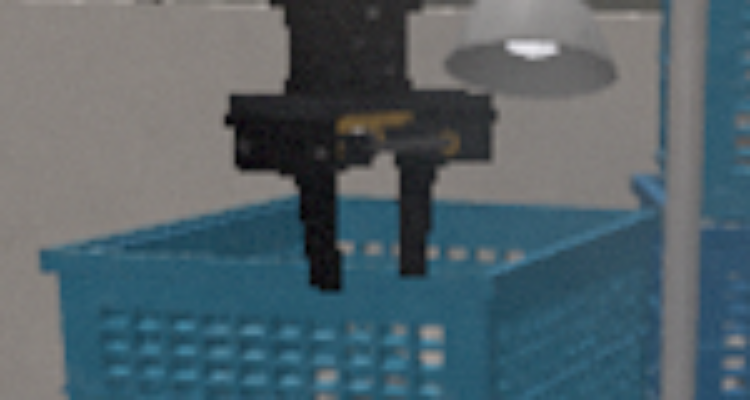

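View pics/w0.png

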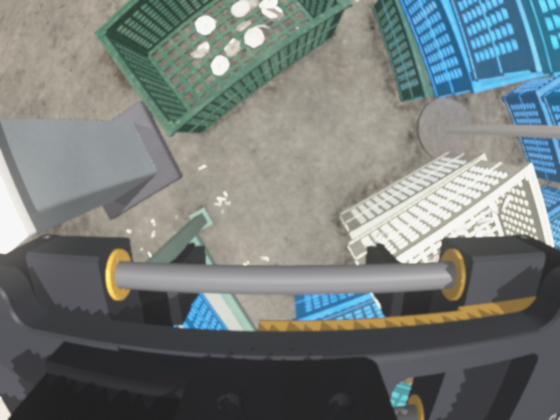

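```bash
cat >> h.py <<'E'
from scipy.spatial.transform import Rotation as Ro
def go(x,y,z,phi=None):
    o=robot.get_obs();R=Ro.from_quat(o['tool_rot']).as_matrix()
    d=R.T@(np.array([x,y,z])-o['position'])
    cur=np.degrees(np.arctan2(R[1,1],R[0,1]))
    print('t',o['time'],'pos',o['position'].round(4),'phi',cur.round(2),'zax',R[:,2].round(4),'w',o['grip_width'].round(4),'F',o['ft_force'].round(2),'M',o['moment'].round(3))
    print('shift',d.round(4),'turn',None if phi is None else np.radians(cur-phi).round(4))
E
python3 - <<'E'
from h import *
t=dict(np.load('top.npz'));P=cloud(t)
m=np.zeros(P.shape[:2],bool);m[170:310,40:140]=1
m&=(P[...,2]>.02)&(P[...,2]<.4);q=P[m];print('vise',q.min(0),q.max(0))
for z in(.03,.06,.09):print(z,q[q[:,2]>z].min(0) if (q[:,2]>z).any() else None,q[q[:,2]>z].max(0)if (q[:,2]>z).any() else None)
go(.52,-.36,.2,-60)
E
```

```text
vise [0.35708742 0.00446547 0.02001071] [0.56937555 0.14581664 0.11667253]
0.03 [0.35708742 0.03237768 0.03006891] [0.55733217 0.11437586 0.11667253]
0.06 [0.35708742 0.03237768 0.06000903] [0.55733217 0.11437586 0.11667253]
0.09 [0.35731593 0.03237768 0.09001266] [0.50578983 0.11437586 0.11667253]Traceback (most recent call last):
  File "<stdin>", line 6, in <module>
  File "h.py", line 15, in go
    print('t',o['time'],'pos',o['position'].round(4),'phi',cur.round(2),'zax',R[:,2].round(4),'w',o['grip_width'].round(4),'F',o['ft_force'].round(2),'M',o['moment'].round(3))
                                                                                                  ^^^^^^^^^^^^^^^^^^^^^
AttributeError: 'float' object has no attribute 'round'
```

```bash
sed -i "s/o\['grip_width'\].round(4)/round(o['grip_width'],4)/" h.py; python3 -c "
from h import *
go(.52,-.36,.2,-60)"
```

```text
t 0.15 pos [0.2815 0.5574 0.2218] phi 63.2 zax [-9.0e-04 -1.3e-03 -1.0e+00] w 0.0873 F [-0.38  0.03 -0.33] M [ 0.017 -0.023  0.035]
shift [-0.6266 -0.7113  0.0228] turn 2.1502
```

{"api": "send_rows", "payload": {"steps": [0.087, -0.03, -0.034, 0.001, 0.11, 0.087, -0.065, -0.074, 0.002, 0.23, 0.087, -0.1, -0.114, 0.003, 0.35, 0.087, -0.135, -0.153, 0.004, 0.47, 0.087, -0.17, -0.193, 0.005, 0.59, 0.087, -0.205, -0.233, 0.006, 0.71, 0.087, -0.24, -0.272, 0.007, 0.83, 0.087, -0.27, -0.306, 0.008, 0.94]}}

```text
time: 1.15
position: [0.3847, 0.1608, 0.2142]
tool_rot: [0.649, 0.761, -0.001, 0.0]
ft_force: [0.6, -0.1, -0.4]
grip_width: 0.0871
```

```bash
python3 -c "
from h import *
go(.52,-.36,.2,-60)"
```

```text
t 1.15 pos [0.3847 0.1608 0.2142] phi 9.1 zax [-7.0e-04 -1.4e-03 -1.0e+00] w 0.0871 F [ 0.63 -0.13 -0.38] M [-0.059  0.054 -0.006]
shift [-0.5356  0.0512  0.0149] turn 1.206
```

{"api": "send_rows", "payload": {"steps": [0.087, -0.05, 0.005, 0.001, 0.12, 0.087, -0.1, 0.01, 0.003, 0.24, 0.087, -0.155, 0.015, 0.005, 0.36, 0.087, -0.21, 0.02, 0.006, 0.48, 0.087, -0.265, 0.025, 0.008, 0.6, 0.087, -0.32, 0.03, 0.009, 0.72, 0.087, -0.375, 0.036, 0.01, 0.84, 0.087, -0.42, 0.04, 0.012, 0.95]}}

```text
time: 2.15
position: [0.491, -0.25, 0.2026]
tool_rot: [0.926, 0.378, -0.0, 0.001]
ft_force: [0.8, -0.4, 0.1]
grip_width: 0.0869
```

```bash
python3 -c "
from h import *
go(.54,-.375,.15,-60)"
```

```text
t 2.15 pos [ 0.491  -0.25    0.2026] phi -45.61 zax [-2.0e-04 -1.7e-03 -1.0e+00] w 0.0869 F [ 0.76 -0.37  0.13] M [-0.037  0.118  0.046]
shift [-0.0524  0.1235  0.0528] turn 0.2512
```

{"api": "send_rows", "payload": {"steps": [0.087, -0.02, 0.04, 0, 0.1, 0.087, -0.036, 0.085, 0, 0.2, 0.087, -0.052, 0.123, 0.02, 0.25, 0.087, -0.052, 0.123, 0.053, 0.25, 0.087, -0.052, 0.123, 0.053, 0.25]}}

```text
time: 2.78
position: [0.5378, -0.3728, 0.1463]
tool_rot: [0.966, 0.259, -0.002, -0.003]
ft_force: [0.2, 0.1, 0.6]
grip_width: 0.0873
```

```bash
python3 -c "
from h import *
c=grab('wrist');cv2.imwrite('pics/w1.png',c['color'][:,:,::-1])
go(.5575,-.3855,.09,-60);go(.5575,-.3855,.0245,-60)"
```

```text
t 2.825 pos [ 0.5389 -0.3734  0.1483] phi -59.94 zax [-0.0032  0.0014 -1.    ] w 0.0872 F [ 0.49 -0.9  -0.4 ] M [-0.101  0.137  0.01 ]
shift [0.0102 0.02   0.0582] turn 0.0011
t 2.825 pos [ 0.5389 -0.3734  0.1483] phi -59.94 zax [-0.0032  0.0014 -1.    ] w 0.0872 F [ 0.49 -0.9  -0.4 ] M [-0.101  0.137  0.01 ]
shift [0.0103 0.0201 0.1237] turn 0.0011
```

View pics/w1.png

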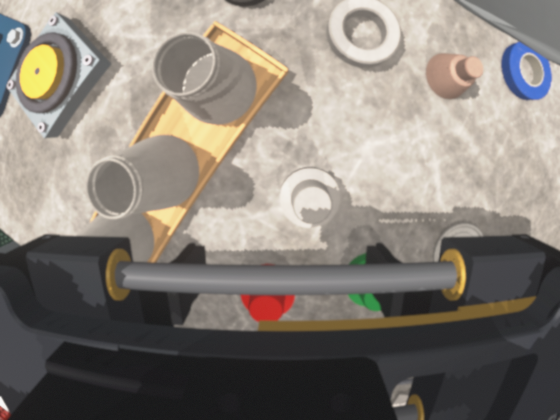

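The wrist view shows the grey plug at (312,197), red at (267,300), green at (365,280). I'll cross-check the plug's position with the fisheye model.

```bash
cat >> h.py <<'E'
def wcloud(c):
    d=c['range_z'];K=c['intrinsics'];T=c['extrinsics']
    v,u=np.indices(d.shape); a=(u-K[0,2])/K[0,0]; b=(v-K[1,2])/K[1,1]
    th=np.hypot(a,b); k=np.where(th>1e-9,np.tan(np.minimum(th,1.5))/np.maximum(th,1e-9),1)
    p=np.stack([a*k*d,b*k*d,d],-1)
    return p@T[:3,:3].T+T[:3,3]
def circ(n,Q,m):
    pts=Q[m][:,:2].astype(np.float32); q=cv2.minEnclosingCircle(pts)
    print(n,m.sum(),'circ',np.round(q[0],4),round(q[1],4),'mean',pts.mean(0).round(4),'z',np.median(Q[m][:,2]).round(4))
E
python3 - <<'E'
from h import *
c=dict(np.load('wrist.npz'));W=wcloud(c)
b=np.zeros(W.shape[:2],bool);b[160:235,270:350]=1
circ('spigot',W,b&(W[...,2]>.043)&(W[...,2]<.056));circ('foot',W,b&(W[...,2]>.016)&(W[...,2]<.028))
print(np.percentile(W[b][:,2],[5,50,95]))
E
```

```text
spigot 1230 circ [ 0.5589 -0.3865] 0.0169 mean [ 0.5596 -0.386 ] z 0.0477
foot 1408 circ [ 0.5592 -0.3872] 0.0277 mean [ 0.5624 -0.3829] z 0.018
[-0.00156439  0.0006147   0.04823956]
```

{"api": "send_rows", "payload": {"steps": [0.087, 0.01, 0.021, 0.02, 0, 0.087, 0.0105, 0.021, 0.05, 0, 0.087, 0.0105, 0.021, 0.08, 0, 0.087, 0.0105, 0.021, 0.105, 0, 0.087, 0.0105, 0.021, 0.115, 0, 0.087, 0.0105, 0.021, 0.115, 0, 0.087, 0.0105, 0.021, 0.115, 0]}}

```text
time: 3.7
position: [0.5591, -0.3869, 0.035]
tool_rot: [0.966, 0.259, -0.001, 0.0]
ft_force: [0.1, -0.4, -0.7]
grip_width: 0.0869
```

```bash
python3 -c "
from h import *
go(.558,-.386,.0245,-60)"
```

```text
t 3.7 pos [ 0.5591 -0.3869  0.035 ] phi -59.93 zax [-1.1e-03 -7.0e-04 -1.0e+00] w 0.0869 F [ 0.11 -0.43 -0.67] M [-0.13   0.163  0.009]
shift [-0.0005 -0.0013  0.0105] turn 0.0013
```

{"api": "send_rows", "payload": {"steps": [0.087, -0.0005, -0.001, 0.006, 0, 0.087, -0.0005, -0.001, 0.0105, 0, 0.087, -0.0005, -0.001, 0.0105, 0, 0.06, -0.0005, -0.001, 0.0105, 0, 0.045, -0.0005, -0.001, 0.0105, 0, 0.03, -0.0005, -0.001, 0.0105, 0, 0.03, -0.0005, -0.001, 0.0105, 0, 0.03, -0.0005, -0.001, 0.0105, 0], "force": 35}}

```text
time: 4.7
position: [0.5581, -0.3862, 0.0245]
tool_rot: [0.966, 0.259, -0.001, 0.0]
ft_force: [-0.2, 0.1, 0.4]
grip_width: 0.045
```

```bash
python3 -c "
from h import *
go(.53,-.36,.18,-60)"
```

```text
t 4.7 pos [ 0.5581 -0.3862  0.0245] phi -59.93 zax [-1.1e-03 -6.0e-04 -1.0e+00] w 0.045 F [-0.19  0.08  0.39] M [-0.073  0.135  0.075]
shift [-0.0114 -0.0368 -0.1555] turn 0.0012
```

{"api": "send_rows", "payload": {"steps": [0.02, 0, 0, 0, 0, 0.02, 0, 0, 0, 0, 0.02, 0, 0, 0, 0, 0.02, 0, 0, 0, 0, 0.02, 0, 0, 0, 0], "force": 35}}

```text
time: 5.32
position: [0.5581, -0.3861, 0.0245]
tool_rot: [0.966, 0.259, -0.001, 0.0]
ft_force: [-0.8, 0.8, 0.1]
grip_width: 0.0322
```

```bash
python3 -c "
from h import *
go(.53,-.36,.18,-60)"
```

```text
t 5.325 pos [ 0.5581 -0.3861  0.0245] phi -59.92 zax [-1.3e-03 -4.0e-04 -1.0e+00] w 0.0322 F [-0.85  0.82  0.13] M [-0.042  0.168 -0.012]
shift [-0.0114 -0.0367 -0.1555] turn 0.0013
```

{"api": "send_rows", "payload": {"steps": [0.02, 0, 0, 0, 0, 0.02, 0, 0, 0, 0]}}

```text
time: 5.58
position: [0.5581, -0.3861, 0.0245]
tool_rot: [0.966, 0.259, -0.001, 0.0]
ft_force: [-0.7, 0.9, 0.2]
grip_width: 0.0322
```

```bash
python3 -c "
from h import *
go(.53,-.36,.18,-60)
c=grab('side');cv2.imwrite('pics/s1.png',cv2.resize(c['color'][150:330,200:400],None,fx=4,fy=3.3)[:,:,::-1])"
```

```text
t 5.575 pos [ 0.5581 -0.3861  0.0245] phi -59.93 zax [-1.3e-03 -4.0e-04 -1.0e+00] w 0.0322 F [-0.66  0.95  0.16] M [-0.057  0.176  0.049]
shift [-0.0114 -0.0367 -0.1555] turn 0.0013
```

View pics/s1.png

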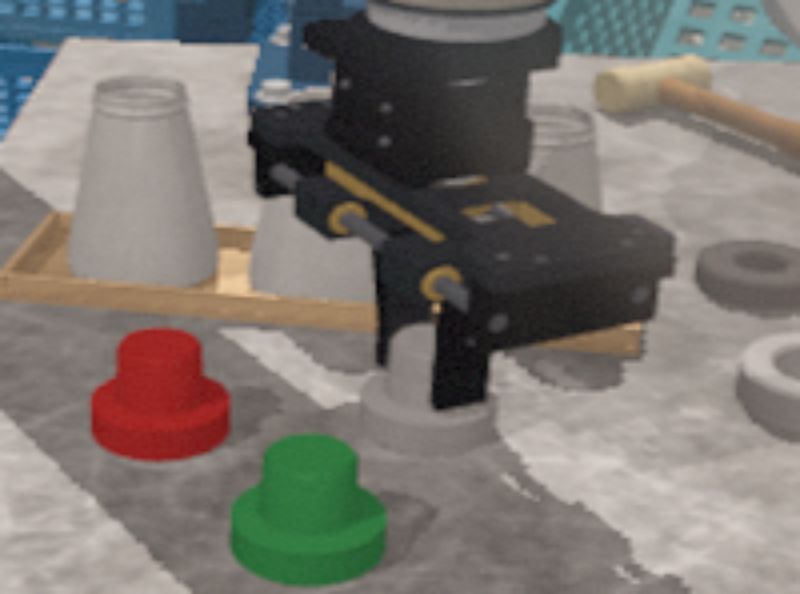

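{"api": "send_rows", "payload": {"steps": [0.02, 0, 0, -0.004, 0, 0.02, 0, 0, -0.012, 0, 0.02, 0, 0, -0.022, 0, 0.02, 0, 0, -0.03, 0, 0.02, 0, 0, -0.03, 0, 0.02, 0, 0, -0.03, 0], "force": 45}}

```text
time: 6.38
position: [0.5579, -0.3859, 0.0544]
tool_rot: [0.966, 0.259, -0.001, -0.0]
ft_force: [0.5, -0.0, -3.8]
grip_width: 0.0318
```

```bash
python3 -c "
from h import *
go(.525,-.365,.18,-60)
c=grab('side');cv2.imwrite('pics/s2.png',cv2.resize(c['color'][150:330,200:400],None,fx=4,fy=3.3)[:,:,::-1])"
```

```text
t 6.375 pos [ 0.5579 -0.3859  0.0544] phi -59.92 zax [-1.5e-03 -2.0e-04 -1.0e+00] w 0.0318 F [ 0.49 -0.04 -3.81] M [-0.067  0.168 -0.041]
shift [-0.0182 -0.0347 -0.1255] turn 0.0013
```

View pics/s2.png

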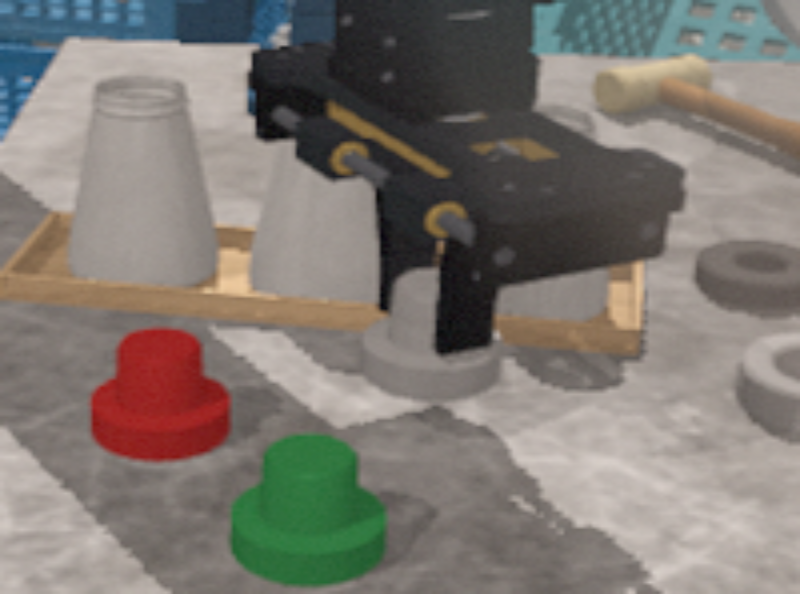

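The plug is lifted and upright, with Fz about -3.8 N. Next I raise it clear of the shells while easing away from the lamp.

{"api": "send_rows", "payload": {"steps": [0.02, -0.001, -0.002, -0.012, 0, 0.02, -0.004, -0.008, -0.032, 0, 0.02, -0.008, -0.015, -0.055, 0, 0.02, -0.012, -0.023, -0.08, 0, 0.02, -0.016, -0.03, -0.105, 0, 0.02, -0.018, -0.035, -0.122, 0, 0.02, -0.018, -0.035, -0.13, 0, 0.02, -0.018, -0.035, -0.13, 0]}}

```text
time: 7.42
position: [0.5253, -0.3649, 0.1849]
tool_rot: [0.966, 0.259, -0.0, 0.0]
ft_force: [0.7, -0.9, -3.7]
grip_width: 0.032
```

```bash
python3 -c "
from h import *
go(.541,-.0795,.185,-60)"
```

```text
t 7.425 pos [ 0.5253 -0.3649  0.1849] phi -59.93 zax [-7.e-04 -1.e-03 -1.e+00] w 0.032 F [ 0.73 -0.85 -3.74] M [-0.06   0.144 -0.054]
shift [ 0.1566 -0.2391 -0.0004] turn 0.0013
```

{"api": "send_rows", "payload": {"steps": [0.02, 0.008, -0.012, 0, 0, 0.02, 0.026, -0.04, 0, 0, 0.02, 0.05, -0.076, 0, 0, 0.02, 0.076, -0.116, 0, 0, 0.02, 0.102, -0.156, 0, 0, 0.02, 0.128, -0.196, 0, 0, 0.02, 0.147, -0.225, 0, 0, 0.02, 0.156, -0.239, 0, 0]}}

```text
time: 8.43
position: [0.5395, -0.0771, 0.1838]
tool_rot: [0.965, 0.261, -0.001, -0.0]
ft_force: [0.8, 0.1, -4.0]
grip_width: 0.032
```

```bash
python3 -c "
from h import *
go(.541,-.0795,.185,-60)"
```

```text
t 8.425 pos [ 0.5395 -0.0771  0.1838] phi -59.77 zax [-3.1e-03  1.0e-04 -1.0e+00] w 0.032 F [ 0.83  0.11 -4.01] M [-0.14   0.168 -0.048]
shift [ 0.      0.0028 -0.0012] turn 0.004
```

```bash
python3 - <<'E'
from h import *
t=dict(np.load('top.npz'))
g=cv2.resize(t['color'][165:226,140:201],None,fx=12,fy=9.5,interpolation=cv2.INTER_CUBIC)[:,:,::-1]
cv2.imwrite('pics/pad.png',g)
K=t['intrinsics'];T=t['extrinsics']
gray=cv2.cvtColor(t['color'],cv2.COLOR_RGB2GRAY).astype(float)
w=gray[191:200,166:175]; w=np.clip(np.median(w)-15-w,0,None);v,u=np.indices(w.shape)
hu,hv=166+(w*u).sum()/w.sum(),191+(w*v).sum()/w.sum();print('hole',hu,hv)
for z in(.0415,.043):
    r=T[:3,:3]@np.array([(hu-K[0,2])/K[0,0],(hv-K[1,2])/K[1,1],1]);s=(z-T[2,3])/r[2];print(z,(T[:3,3]+s*r).round(4))
c=grab('wrist');cv2.imwrite('pics/w2.png',c['color'][:,:,::-1])
c=grab('side');cv2.imwrite('pics/s3.png',cv2.resize(c['color'][90:230,200:380],None,fx=4.4,fy=4.2)[:,:,::-1])
c=grab('top');cv2.imwrite('pics/t3.png',c['color'][:,:,::-1])
E
```

```text
hole 169.7038043478261 194.85597826086956
0.0415 [ 0.5434 -0.0769  0.0415]
0.043 [ 0.5431 -0.0773  0.043 ]
```

View pics/pad.png

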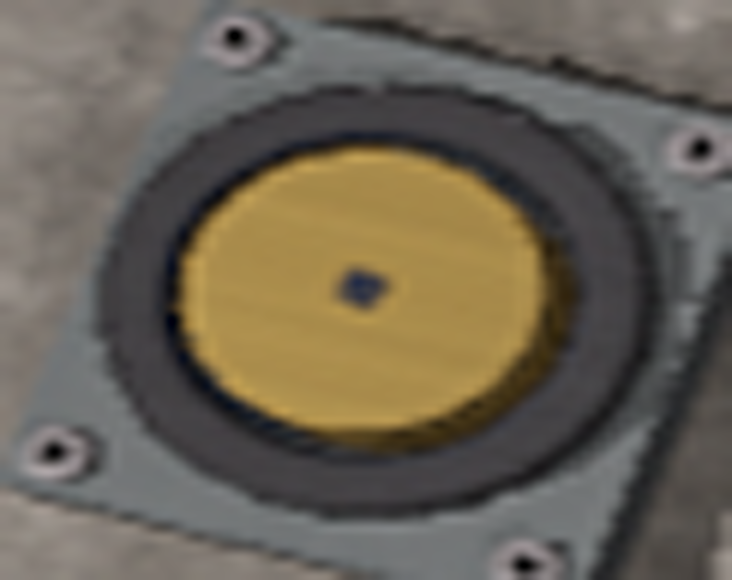

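View pics/w2.png

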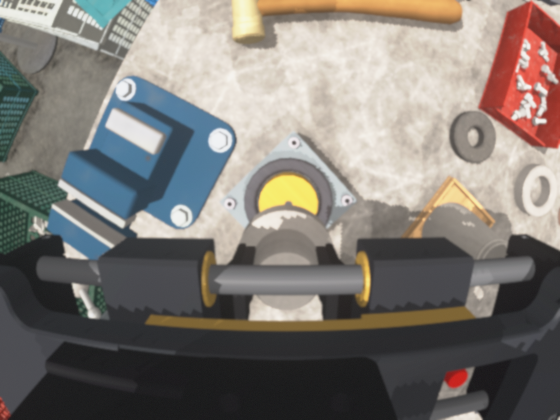

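View pics/s3.png

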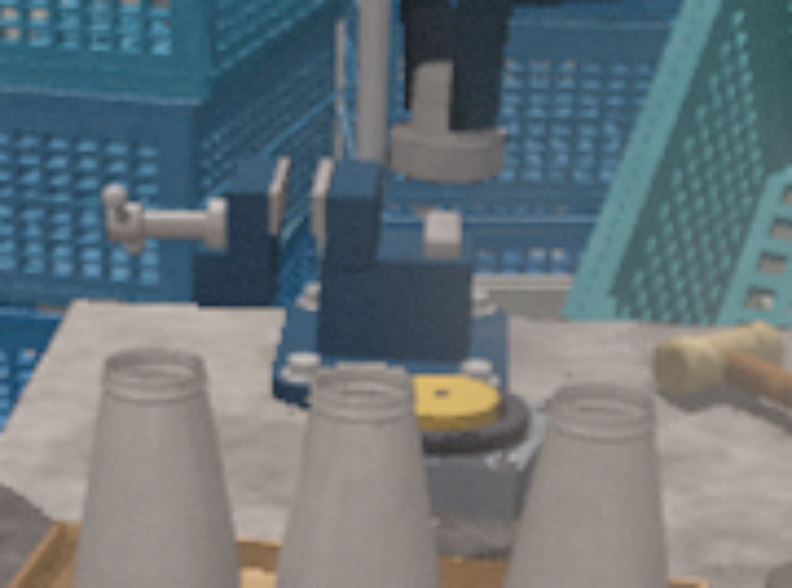

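View pics/t3.png

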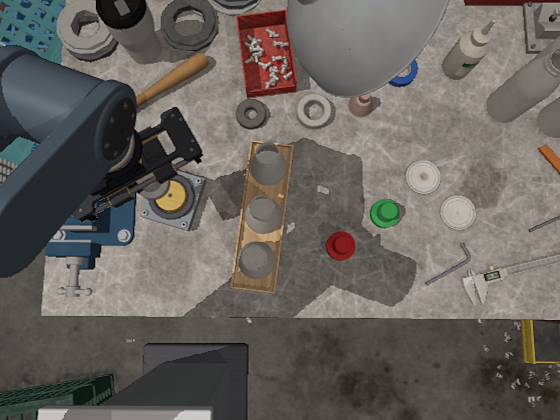

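In the pad crop the centre hole is at about (361,289), i.e. pixel (169.6,195.0) in the top image. That puts the pad near (0.543,-0.077). The side view shows the plug hanging upright. I'll descend to about 20 mm above the pad and measure plug and pad in the same frames.

```bash
python3 -c "
from h import *
go(.543,-.0773,.0875,-60)"
```

```text
t 8.575 pos [ 0.5405 -0.0796  0.1843] phi -59.83 zax [-0.0013 -0.0015 -1.    ] w 0.0317 F [ 0.21 -0.41 -2.89] M [-0.093  0.092 -0.012]
shift [ 0.0035 -0.0008  0.0968] turn 0.0029
```

{"api": "send_rows", "payload": {"steps": [0.02, 0.002, -0.001, 0.01, 0.003, 0.02, 0.0035, -0.001, 0.03, 0.003, 0.02, 0.0035, -0.001, 0.055, 0.003, 0.02, 0.0035, -0.001, 0.078, 0.003, 0.02, 0.0035, -0.001, 0.091, 0.003, 0.02, 0.0035, -0.001, 0.097, 0.003, 0.02, 0.0035, -0.001, 0.097, 0.003, 0.02, 0.0035, -0.001, 0.097, 0.003]}}

```text
time: 9.57
position: [0.5435, -0.0774, 0.088]
tool_rot: [0.966, 0.259, -0.0, 0.001]
ft_force: [0.0, -0.7, -3.1]
grip_width: 0.0313
```

```bash
python3 - <<'E'
from h import *
go(.543,-.0773,.0875,-60)
c=grab('wrist');cv2.imwrite('pics/w4.png',cv2.resize(c['color'][160:320,190:390],None,fx=4,fy=3.7)[:,:,::-1])
c=grab('side');cv2.imwrite('pics/s4.png',cv2.resize(c['color'][140:240,240:360],None,fx=6,fy=6)[:,:,::-1])
c=grab('top');cv2.imwrite('pics/t4.png',cv2.resize(c['color'][150:240,120:220],None,fx=6,fy=6)[:,:,::-1])
E
```

```text
t 9.575 pos [ 0.5435 -0.0774  0.088 ] phi -60.01 zax [ 4.0e-04 -2.1e-03 -1.0e+00] w 0.0313 F [ 0.04 -0.69 -3.06] M [-0.056  0.139  0.034]
shift [-0.0004 -0.0004  0.0005] turn -0.0001
```

View pics/w4.png

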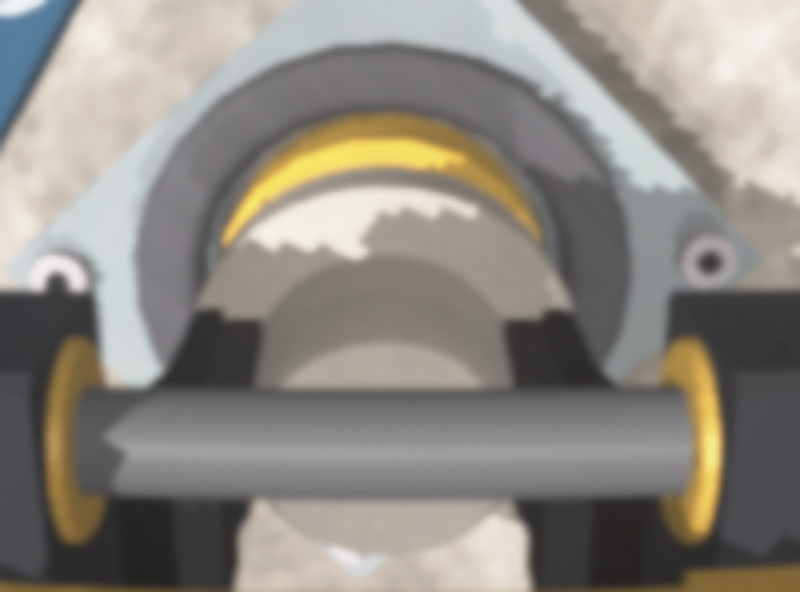

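View pics/s4.png

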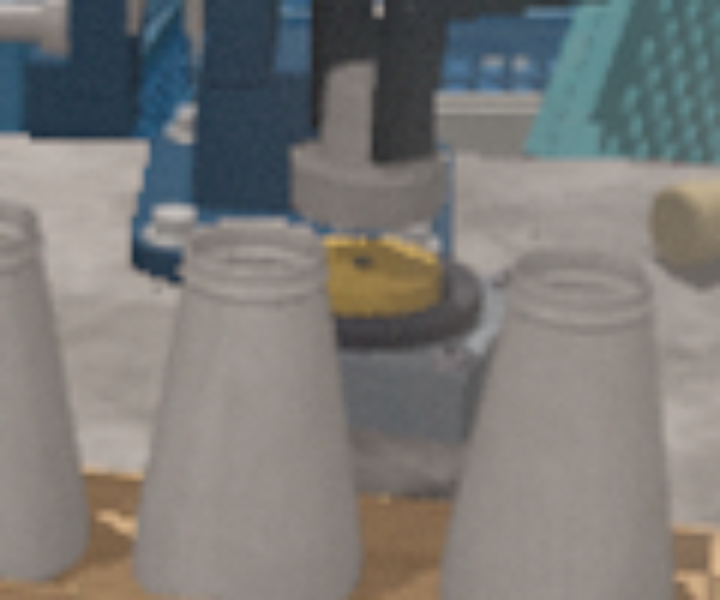

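View pics/t4.png

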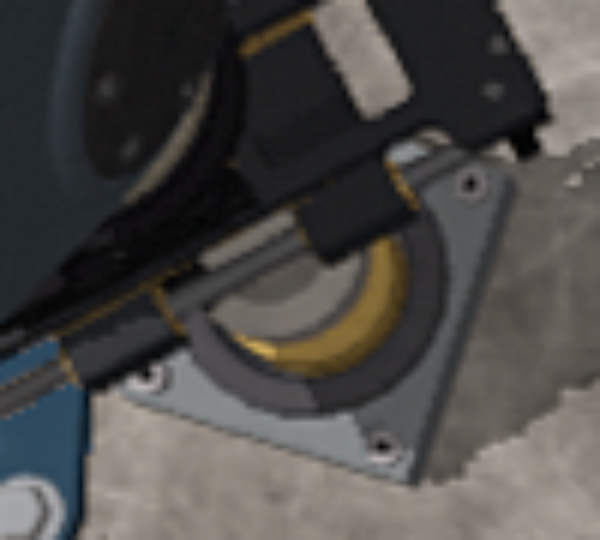

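```bash
cat > m.py <<'E'
from h import *
from scipy.optimize import least_squares
def arc(Q,z0,z1,c0,R,tol=.006,bins=72):
    m=(Q[...,2]>z0)&(Q[...,2]<z1); p=Q[m]; d=p[:,:2]-c0; r=np.hypot(*d.T); k=r<R+tol; p=p[k];d=d[k];r=r[k]
    a=((np.arctan2(d[:,1],d[:,0])+np.pi)/(2*np.pi)*bins).astype(int)%bins
    e=[]
    for b in range(bins):
        i=np.where(a==b)[0]
        if len(i)>1:
            j=i[r[i].argmax()]
            if abs(r[j]-R)<tol: e.append(p[j])
    e=np.array(e)
    if len(e)<6: return None
    f=lambda x:np.hypot(e[:,0]-x[0],e[:,1]-x[1])-R
    s=least_squares(f,c0,loss='soft_l1',f_scale=.0007)
    return s.x.round(4),len(e),np.abs(f(s.x)).mean().round(5),np.median(p[:,2]).round(4)
E
python3 - <<'E'
from m import *
g=np.array([.5435,-.0774])
for n,cl in(('wrist',wcloud),('top',cloud),('side',cloud)):
    c=dict(np.load(n+'.npz'));Q=cl(c)
    near=(np.hypot(Q[...,0]-g[0],Q[...,1]-g[1])<.05)
    print(n,np.histogram(Q[...,2][near],bins=np.arange(.02,.11,.004))[0])
    for nm,z0,z1,R in(('foot',.079,.09,.0275),('pad',.0395,.048,.0285),('ring',.031,.0395,.044)):
        print(' ',nm,arc(Q,z0,z1,g,R))
t=dict(np.load('top.npz'))
E
```

```text
wrist [ 336 1902  182 2720  889  489    0    0    0    0    3   92  107  115
  144 1838  166  230  274  288  303  315]
  foot (array([ 0.5448, -0.0782]), 28, np.float64(0.00024), np.float64(0.0818))
  pad (array([ 0.5437, -0.0788]), 29, np.float64(0.00021), np.float64(0.0415))
  ring (array([ 0.5436, -0.0789]), 46, np.float64(0.00032), np.float64(0.0355))
top [119 184  52 324 134  90   9   0   0   0   2  12  19  14  40 119  12  14
   6  10   8   9]
  foot (array([ 0.5445, -0.0772]), 25, np.float64(0.00066), np.float64(0.0817))
  pad (array([ 0.5435, -0.0769]), 27, np.float64(0.00064), np.float64(0.0416))
  ring (array([ 0.5437, -0.0777]), 39, np.float64(0.00069), np.float64(0.0349))
side [ 22  55  47 140  46 148   0   0   0   0  11  47  40  50  52  95  24  40
  39  36  40  40]
  foot (array([ 0.5455, -0.0796]), 32, np.float64(0.00158), np.float64(0.0817))
  pad (array([ 0.5431, -0.0818]), 31, np.float64(0.00173), np.float64(0.041))
  ring (array([ 0.5427, -0.0824]), 27, np.float64(0.001), np.float64(0.0348))
```

Wrist and top cameras agree that the foot sits about (+1.0, +0.5) mm off the pad centre and 19 mm above it. I'll correct that and approach.

```bash
python3 -c "
from h import *
go(.5424,-.0779,.0725,-60)"
```

```text
t 9.725 pos [ 0.5433 -0.0772  0.088 ] phi -60.0 zax [ 2.e-04 -2.e-03 -1.e+00] w 0.0317 F [-0.41 -0.3  -2.92] M [-0.094  0.139  0.023]
shift [-0.0011  0.0001  0.0155] turn 0.0001
```

{"api": "send_rows", "payload": {"steps": [0.02, -0.0006, 0.0, 0.003, 0, 0.02, -0.001, 0.0, 0.008, 0, 0.02, -0.001, 0.0, 0.012, 0, 0.02, -0.001, 0.0, 0.015, 0, 0.02, -0.001, 0.0, 0.0155, 0, 0.02, -0.001, 0.0, 0.0155, 0, 0.02, -0.001, 0.0, 0.0155, 0, 0.02, -0.001, 0.0, 0.0155, 0]}}

```text
time: 10.72
position: [0.5426, -0.0778, 0.0726]
tool_rot: [0.966, 0.259, -0.0, 0.001]
ft_force: [-0.9, 0.4, -3.8]
grip_width: 0.0318
```

```bash
python3 - <<'E'
from m import *
go(.5424,-.0779,.0705,-60)
g=np.array([.5425,-.0777])
for n,cl in(('wrist',wcloud),('top',cloud)):
    c=grab(n);Q=cl(c)
    for nm,z0,z1,R in(('foot',.062,.075,.0275),('pad',.0395,.048,.0285),('ring',.031,.0395,.044)):
        print(n,nm,arc(Q,z0,z1,g,R))
go(.5424,-.0779,.0705,-60)
E
```

```text
t 10.725 pos [ 0.5426 -0.0778  0.0726] phi -59.99 zax [ 4.0e-04 -2.1e-03 -1.0e+00] w 0.0318 F [-0.92  0.42 -3.83] M [-0.037  0.103 -0.022]
shift [-0.0002  0.      0.0021] turn 0.0001
wrist foot (array([ 0.5439, -0.0786]), 28, np.float64(0.00023), np.float64(0.0664))
wrist pad (array([ 0.5437, -0.0789]), 29, np.float64(0.0002), np.float64(0.0414))
wrist ring (array([ 0.5437, -0.0789]), 46, np.float64(0.00032), np.float64(0.0355))
top foot (array([ 0.5437, -0.0777]), 25, np.float64(0.0004), np.float64(0.066))
top pad (array([ 0.5431, -0.0772]), 15, np.float64(0.00033), np.float64(0.0413))
top ring (array([ 0.5433, -0.0774]), 33, np.float64(0.00045), np.float64(0.0349))
t 10.825 pos [ 0.5426 -0.0778  0.0726] phi -59.99 zax [ 4.0e-04 -2.1e-03 -1.0e+00] w 0.032 F [-0.32 -0.12 -3.31] M [-0.137  0.119  0.022]
shift [-0.0002  0.      0.0021] turn 0.0001
```

{"api": "send_rows", "payload": {"steps": [0.02, -0.0003, 0, 0.001, 0, 0.02, -0.0003, 0, 0.002, 0, 0.02, -0.0003, 0, 0.003, 0, 0.02, -0.0003, 0, 0.003, 0]}}

```text
time: 11.32
position: [0.5422, -0.0779, 0.0695]
tool_rot: [0.966, 0.259, -0.0, 0.001]
ft_force: [0.5, -0.3, -3.0]
grip_width: 0.0319
```

```bash
python3 -c "
from h import *
go(.5424,-.0779,.0705,-60)"
```

```text
t 11.325 pos [ 0.5422 -0.0779  0.0695] phi -60.0 zax [ 1.e-04 -2.e-03 -1.e+00] w 0.0319 F [ 0.46 -0.25 -2.97] M [-0.026  0.144 -0.005]
shift [ 0.0002  0.0001 -0.001 ] turn 0.0001
```

{"api": "send_rows", "payload": {"steps": [0.02, 0, 0, 0.0005, 0, 0.02, 0, 0, 0.0005, 0]}}

```text
time: 11.58
position: [0.5422, -0.0779, 0.0689]
tool_rot: [0.966, 0.259, -0.0, 0.001]
ft_force: [-0.5, -0.2, -4.0]
grip_width: 0.0317
```

{"api": "send_rows", "payload": {"steps": [0.02, 0, 0, 0.0005, 0, 0.02, 0, 0, 0.0005, 0]}}

```text
time: 11.82
position: [0.5421, -0.0779, 0.0684]
tool_rot: [0.966, 0.259, -0.0, 0.001]
ft_force: [-0.5, -0.5, -2.8]
grip_width: 0.0318
```

{"api": "send_rows", "payload": {"steps": [0.02, 0, 0, 0.0005, 0, 0.02, 0, 0, 0.0005, 0]}}

```text
time: 12.08
position: [0.5421, -0.0779, 0.0679]
tool_rot: [0.966, 0.259, -0.0, 0.001]
ft_force: [0.8, 0.5, -2.5]
grip_width: 0.032
```

{"api": "send_rows", "payload": {"steps": [0.02, 0, 0, 0, 0]}}

```text
time: 12.2
position: [0.5421, -0.0778, 0.0678]
tool_rot: [0.966, 0.259, -0.0, 0.001]
ft_force: [-0.8, 0.4, -3.9]
grip_width: 0.0317
```

{"api": "send_rows", "payload": {"steps": [0.02, 0, 0, 0.0005, 0, 0.02, 0, 0, 0.0005, 0]}}

```text
time: 12.45
position: [0.5421, -0.0778, 0.0673]
tool_rot: [0.966, 0.259, -0.0, 0.001]
ft_force: [-0.4, -0.4, -3.5]
grip_width: 0.0318
```

{"api": "send_rows", "payload": {"steps": [0.02, 0, 0, 0.0005, 0, 0.02, 0, 0, 0.0005, 0]}}

```text
time: 12.7
position: [0.5421, -0.0779, 0.0668]
tool_rot: [0.966, 0.259, -0.0, 0.001]
ft_force: [-0.1, -0.5, -3.2]
grip_width: 0.0319
```

{"api": "send_rows", "payload": {"steps": [0.02, 0, 0, 0.0005, 0, 0.02, 0, 0, 0.0005, 0]}}

```text
time: 12.95
position: [0.5422, -0.0779, 0.0665]
tool_rot: [0.966, 0.259, -0.0, 0.001]
ft_force: [-1.0, -0.6, -2.1]
grip_width: 0.0318
```

```bash
python3 - <<'E'
from m import *
g=np.array([.543,-.0777])
for n,cl in(('wrist',wcloud),('top',cloud)):
    c=grab(n);Q=cl(c)
    for nm,z0,z1,R in(('foot',.055,.07,.0275),('pad',.0395,.048,.0285),('ring',.031,.0395,.044)):
        print(n,nm,arc(Q,z0,z1,g,R))
go(.5424,-.0779,.0705,-60)
c=grab('side');cv2.imwrite('pics/s5.png',cv2.resize(c['color'][140:240,240:360],None,fx=6,fy=6)[:,:,::-1])
go(.5424,-.0779,.0705,-60)
E
```

```text
wrist foot (array([ 0.5434, -0.0786]), 29, np.float64(0.00023), np.float64(0.0603))
wrist pad (array([ 0.5437, -0.0789]), 31, np.float64(0.0003), np.float64(0.0413))
wrist ring (array([ 0.5438, -0.0789]), 48, np.float64(0.00041), np.float64(0.0354))
top foot (array([ 0.543 , -0.0777]), 24, np.float64(0.00048), np.float64(0.0599))
top pad (array([ 0.543, -0.077]), 9, np.float64(0.00019), np.float64(0.0443))
top ring (array([ 0.5437, -0.0776]), 31, np.float64(0.00047), np.float64(0.035))
t 13.05 pos [ 0.5422 -0.0779  0.0665] phi -59.99 zax [ 0.    -0.002 -1.   ] w 0.0321 F [-0.43  0.01 -0.56] M [-0.002  0.252  0.021]
shift [ 0.0002  0.0001 -0.004 ] turn 0.0001
t 13.1 pos [ 0.5421 -0.0779  0.0665] phi -59.99 zax [-1.0e-04 -1.9e-03 -1.0e+00] w 0.0317 F [-0.    0.04 -0.08] M [ 0.01   0.254 -0.027]
shift [ 0.0002  0.0002 -0.004 ] turn 0.0001
```

View pics/s5.png

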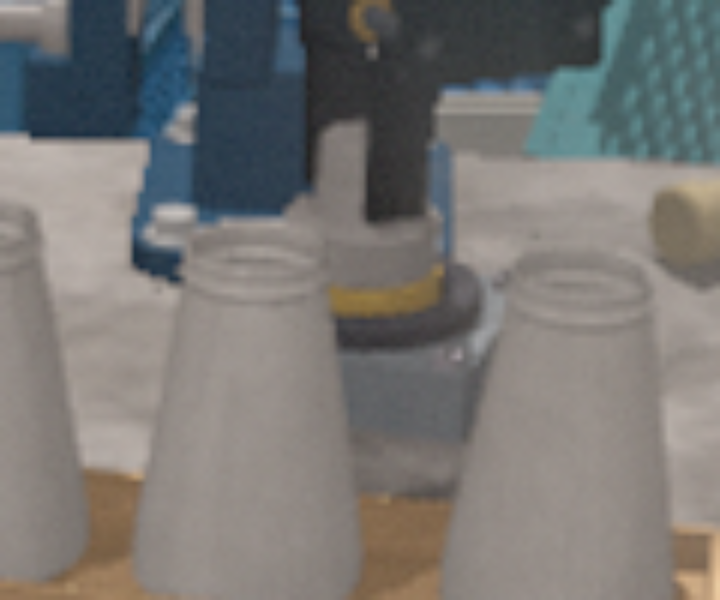

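{"api": "send_rows", "payload": {"steps": [0.02, 0, 0, 0, 0, 0.02, 0, 0, 0, 0]}}

```text
time: 13.35
position: [0.5421, -0.0779, 0.0665]
tool_rot: [0.966, 0.259, -0.0, 0.001]
ft_force: [-0.4, 0.5, -1.5]
grip_width: 0.0319
```

{"api": "send_rows", "payload": {"steps": [0.02, 0, 0, 0, 0]}}

```text
time: 13.48
position: [0.5421, -0.0779, 0.0665]
tool_rot: [0.966, 0.259, -0.0, 0.001]
ft_force: [-0.1, 0.3, -0.4]
grip_width: 0.032
```

The touch is confirmed: Fz rose from about -3.3 to -0.9 N (roughly 2.5 N on the pad), with the pad reached at TCP z of about 0.067. Now straight up to 10 mm.

{"api": "send_rows", "payload": {"steps": [0.02, 0, 0, -0.001, 0, 0.02, 0, 0, -0.003, 0, 0.02, 0, 0, -0.006, 0, 0.02, 0, 0, -0.009, 0, 0.02, 0, 0, -0.0104, 0, 0.02, 0, 0, -0.0104, 0, 0.02, 0, 0, -0.0104, 0, 0.02, 0, 0, -0.0104, 0]}}

```text
time: 14.48
position: [0.5421, -0.0778, 0.0768]
tool_rot: [0.966, 0.259, -0.0, 0.001]
ft_force: [0.3, 0.9, -3.5]
grip_width: 0.032
```

```bash
python3 - <<'E'
from m import *
go(.5424,-.0779,.0769,-60)
g=np.array([.543,-.0777])
for n,cl in(('wrist',wcloud),('top',cloud)):
    c=grab(n);Q=cl(c)
    for nm,z0,z1,R in(('foot',.065,.078,.0275),('pad',.0395,.048,.0285),('ring',.031,.0395,.044)):
        print(n,nm,arc(Q,z0,z1,g,R))
    if n=='top':
        for v0,v1 in [(135,190),(190,235),(235,285)]:
            b=np.zeros(Q.shape[:2],bool);b[v0:v1,235:300]=1
            circ('shell',Q,b&(Q[...,2]>.105)&(Q[...,2]<.13))
c=grab('side');cv2.imwrite('pics/s6.png',cv2.resize(c['color'][140:240,240:360],None,fx=6,fy=6)[:,:,::-1])
go(.5424,-.0779,.0769,-60)
E
```

```text
t 14.475 pos [ 0.5421 -0.0778  0.0768] phi -60.0 zax [-2.0e-04 -1.9e-03 -1.0e+00] w 0.032 F [ 0.28  0.92 -3.52] M [-0.04   0.117  0.034]
shift [ 0.0003  0.0002 -0.0001] turn 0.0001
wrist foot (array([ 0.5434, -0.0786]), 29, np.float64(0.00023), np.float64(0.0705))
wrist pad (array([ 0.5437, -0.0788]), 31, np.float64(0.00025), np.float64(0.0415))
wrist ring (array([ 0.5436, -0.0789]), 46, np.float64(0.00027), np.float64(0.0354))
top foot (array([ 0.5428, -0.078 ]), 25, np.float64(0.00035), np.float64(0.0701))
top pad (array([ 0.5434, -0.0771]), 20, np.float64(0.00051), np.float64(0.0415))
top ring (array([ 0.5436, -0.0776]), 35, np.float64(0.00067), np.float64(0.035))
shell 134 circ [ 0.6048 -0.2608] 0.0222 mean [ 0.6016 -0.261 ] z 0.1115
shell 134 circ [ 0.5104 -0.2514] 0.022 mean [ 0.5084 -0.2519] z 0.1116
shell 123 circ [ 0.4245 -0.2391] 0.0219 mean [ 0.4237 -0.2399] z 0.112
t 14.625 pos [ 0.5421 -0.0778  0.0768] phi -59.99 zax [-2.0e-04 -1.9e-03 -1.0e+00] w 0.0317 F [-0.75 -0.61 -2.81] M [-0.072  0.18  -0.039]
shift [ 0.0002  0.0002 -0.0001] turn 0.0001
```

View pics/s6.png

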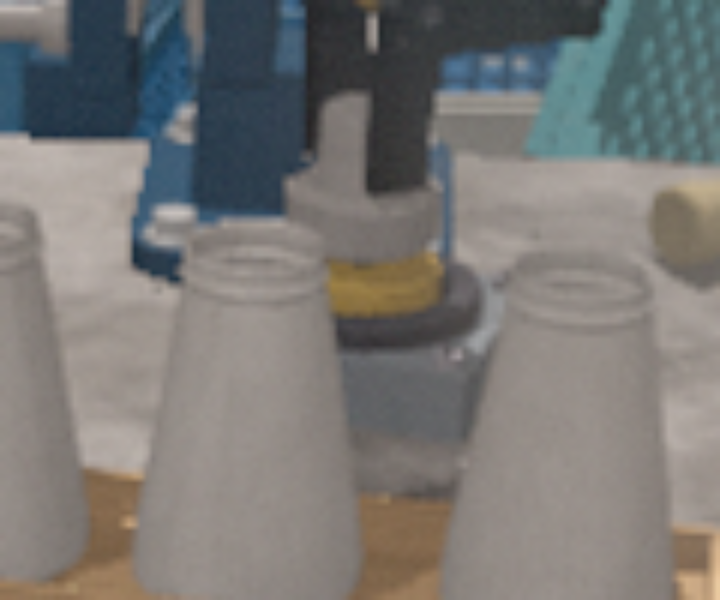

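{"api": "send_rows", "payload": {"steps": [0.02, 0.0003, 0, -0.0002, 0, 0.02, 0.0003, 0, -0.0002, 0, 0.02, 0.0003, 0, -0.0002, 0, 0.02, 0.0003, 0, -0.0002, 0]}}

```text
time: 15.12
position: [0.5423, -0.0777, 0.077]
tool_rot: [0.966, 0.259, -0.0, 0.001]
ft_force: [-0.5, 0.0, -4.1]
grip_width: 0.032
```

```bash
python3 - <<'E'
from m import *
g=np.array([.543,-.0777])
c=grab('wrist');Q=wcloud(c)
for nm,z0,z1,R in(('foot',.065,.078,.0275),('pad',.0395,.048,.0285)): print(nm,arc(Q,z0,z1,g,R))
go(.5424,-.0779,.077,-60); print(np.abs(robot.get_obs()['joint_velocities']).max())
hand_in()
E
```

```text
foot (array([ 0.5437, -0.0784]), 29, np.float64(0.00024), np.float64(0.0707))
pad (array([ 0.5437, -0.0788]), 31, np.float64(0.00026), np.float64(0.0415))
t 15.175 pos [ 0.5423 -0.0777  0.077 ] phi -60.0 zax [-2.0e-04 -1.9e-03 -1.0e+00] w 0.0319 F [ 0.66 -0.32 -2.75] M [-0.035  0.076  0.003]
shift [-0.      0.0002  0.    ] turn 0.0001
0.0018778145279336822
the job is handed in; nothing more can be done
```

The job is handed in at 15.2 s of the 45 s allowed, with the grey steel plug held still and upright over the pad. I gripped it by the spigot and carried it over the shells with the foot about 45 mm above their tops. I touched it on the pad with about 2.5 N (roughly 0.5 mm of spring travel) and backed it off straight up.

Last checks:
- **Centring:** by the wrist camera the foot is within about 0.4 mm of the pad centre. The top camera, read before a final 0.3 mm nudge, gave up to 1 mm.
- **Upright:** the tool axis is tilted about 0.002 rad, and the plug looked upright in the side view.
- **Height:** about 10 mm above the felt contact height (gripper at z about 0.077 m, contact at about 0.067 m).
- **Still and touching nothing else:** joint speeds are about 0.002 rad/s, and the wrist force is back to the plug's weight alone.
- **Shells:** the top camera puts their mouths within 0.5 mm of where they were at the start, which is its noise.

Two readings disagreed:
- **Gap from depth:** the raw camera depth gives a gap of about 8 mm instead of 10. The same depth showed an apparent error of 1.5–2 mm while the plug was touching the pad, so I trusted the touch height.
- **Finger opening:** it read 32 mm on the 36 mm spigot throughout, but the grip held and the foot stayed at the same height relative to the gripper before and during the touch.

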